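# Shim the rocking retort stand

## Robot

A 6-joint arm with a two-finger parallel gripper is mounted at the origin on the work surface. World frame = base frame: x ahead of the robot, y to its left, z up, the work surface at z = 0. Lengths are in m, angles in rad, forces in N, time in s.
With the tool pointing down it reaches from about 0.35 to 0.975 m from the base axis. Payload 7.1 kg.
Tool frame: the origin (TCP) lies midway between the tips of the shut fingers; the grasp point (between the pads) lies arm.pinch_z behind it (arm.pinch_z is the distance from the TCP to the grasp point, in m); z points along the fingers, y is the direction in which the jaws open and shut (so a half turn about z gives the same grasp; the last joint's range is limited). The gripper opens to 88 mm and grips with 3 to 60 N. Pads are 20 mm wide; open, the fingers measure 115 mm over their backs; the gripper's body (75 mm by 178 mm) begins 61 mm behind the grasp point.
Start: joints at [-1.236, 0.423, 1.63, -0, 1.089, -0.019], TCP at [0.217, -0.586, 0.223] pointing down, gripper open.
Joint ranges: [-3, 3], [-0.9, 2.11], [0.09, 2.58], [-1.31, 4.45], [0.11, 2.69], [-2.54, 2.54]. Speed limits (rad/s): [2.39, 2.39, 3.01, 3.14, 3.14, 3.14].

## Interface

Orientations are given as a unit quaternion [x, y, z, w].
In Python, from cell import arm gives the robot as it stands.
- The arm moves only by the tool carry_out, never from a script. Its argument "steps" is a list of rows, each a list of 5 numbers: the gripper's target within -1 to 1 (fully open at 1, half-way at 0, shut at -1), then the shift along the world's x, y, z in mm, then the turn about the world's z in units of 6 degrees (1.0 is 6 degrees). A call has 1 to 12 rows; each row is the pose to reach, as a shift and turn from the pose commanded when the call began; what a row does not reach only later rows make up. A row lasts 1/8 s, in which the tool goes at most 62.5 mm and 10.7 degrees, less where a joint would pass 70% of its speed; a pose out of reach is approached as far as the arm can. A call with a gripper value outside its range is refused whole. The fingers move at their own pace and stop on an object; "newtons" is the grip in N (left out, the last holds). Time passes only in rows, so rows that repeat a pose let the fingers close. It gives the time, the measured TCP pose, the force and the opening at its end, in the units of the state.
- arm.read_state(): the state, without advancing time (a new reading comes with each control period).
- arm.grab_frame(name): name is "side" or "top"; returns (picture, depth): 384x512x3 uint8, blue, green, red; 384x512 float32, m along the optical axis (not along the pixel's ray), 0 where there is no reading.
- arm.camera_model(name): a dict with "mtx" (3x3 intrinsics, pixels), "rvec" (rotation vector, rad) and "tvec" (3), from world to camera coordinates, as OpenCV has them. Camera axes: x right, y down, z forward; pixel columns grow to the right and rows downward; lengths in m; the calibration is good to about 2 mm. A picture is of the moment at which its call begins. camera_model takes no time and is no camera call.
- arm.job_done(): hands the job in, once; it reports no verdict.
The state is a dict: "time_s": time; "q": joint angles; "qvel": joint speeds; "joint_torque": joint torques, N m; "tool_pos": TCP position; "eef_rot": TCP orientation; "ft_force": force on the tool from outside, world axes, zero at the start; "torque": the same for the moment, N m; "gripper_width": finger opening in m.
Only numpy, scipy, OpenCV 4.12 (cv2) and the standard library are available. Lean on these libraries where they do the work, as an engineer would, in place of code of your own. Each camera call takes 0.05 s, during which the arm holds its last target.

## Task

The retort stand rocks because the foot at its near right corner (as seen from the robot's base) has lost its rubber pad. With the fingertips push the yellow levelling wedge along the bench, thin end first, under that bare foot until the foot sits snugly on it and the stand is level, then press down firmly on top of the base right above that foot for a moment to check that it no longer rocks. Do not pick up the wedge, do not shove the stand along the bench, leave the beaker, jar and bung alone, and finish with the hand clear and the wedge still snug.

Things in the scene. Friction and masses are not known exactly. Their poses are not given: they have to be found in the camera images.
- stand: Retort stand, 3.2 kg, loose. Grey steel H base: two runners 290 long, 40 wide, 20 high along its x at y = +-120, undersides 26 and tops 46 above the bench, and a cross-bar at x = 0. Feet under (+-120, +-120): three rubber feet, 28 across, and a bare stud at (-120, -120). Origin: at bench level under the rod; x along the runners (roughly away from the robot), z up.
- rod_top (a point): Top of the stand's upright rod, 12 in diameter, 496 above the bench, straight above the stand's origin. Same axes as the stand. The stand is level at the start, on its three rubber feet; pressing the bare corner with about 4 N or more rocks that corner down by up to 9. A sideways push of roughly 14 N or more would slide the stand.
- flask (a point): Centre of the bulb (84 in diameter) of a round glass flask, 212 above the bench; its neck goes up to 317. It is part of the stand: a blue clamp about 300 up the rod holds it 129 out from the rod, 45 degrees between the stand's +x and +y. Same axes as the stand.
- bare_foot (a point): Lowest point of the bare foot: a steel stud 14 in diameter with a round end, under the runner at the stand's (-120, -120), 20 in from the runner's outer long edge and 25 from its end. The point is 9 above the bench while the stand is level. Same axes as the stand.
- press_spot (a point): The place to press: the middle of the runner's flat top, straight above the bare foot, 46 above the bench, 40 wide. A press of 8 to 20 N is a fair check. Same axes as the stand.
- wedge: Yellow plastic wedge flat on the bench, 150 long, 46 wide, 70 g, slides with under 1 N. It rises evenly from 2 thick at the thin end (+x) to 17 at the thick end (-x). Origin: centre of its underside; x points to the thin end, z up. It starts on the outer (-y) side of the stand, thin end towards the bare foot and a few cm short of it, not quite in line.
- wedge_heel (a point): Middle of the wedge's thick end, where to push: a vertical face 46 wide, 17 high; the point is 8.5 above the bench. Same axes as the wedge. The foot first touches the wedge 80 ahead of this face, where it is 9 thick; then the push needed rises steeply over a few mm: 5 to 10 N leaves it snug; from about 14 N the whole stand starts to slide along the bench.
- wedge_toe (a point): Middle of the wedge's thin end, on the bench. Same axes as the wedge.
- beaker: Glass beaker, loose, 68 in diameter, 85 high, standing inside the H of the base. Origin: centre of its underside.
- jar: Amber jar with a black cap, loose, 48 in diameter, 62 high, beyond the wedge as seen from the robot. Origin: centre of its underside.
- bung: Red-brown rubber bung, loose, 28 in diameter at the foot and 36 at the top, 30 high, beyond the wedge, near the runner. Origin: centre of its underside.
Not all that is in view belongs to the job. Of the things that look like the wedge, take the one that is nearest to the robot's base at the start.

How it is judged:
By the outcome, as a careful person would: the job done as asked, in the order asked, and still so for the second after the job is handed in, with the robot touching nothing.
It also fails if it takes over 51 s, if anything falls off the work surface, if the arm or the gripper's body presses on something with over 40 N, if the wrist force passes 120 N, or if a joint passes its speed limit or range.

## Working session

There is one attempt and no reset: what is moved stays moved. The work goes in short steps, Python scripts to look and compute and a tool call to move; the robot and the scene stay as the last step left them, time stands still between calls to the robot, and variables do not carry over. Pictures are saved under pics/ and viewed, and the job is handed in when it is done.

Besides the shell and the picture viewer there is one more tool, called after "Request:" as name(argument=value, ...), one argument or row to a line, values as JSON. carry_out: Moves the arm, as the interface text tells. Its arguments: {"type":"object","properties":{"steps":{"type":"array"},"newtons":{"type":"number"}},"required":["steps"]}

```bash
ls; mkdir -p pics; python3 - <<'E'
from cell import arm
import cv2,numpy as np
for n in("side","top"):
    p,d=arm.grab_frame(n); cv2.imwrite(f"pics/{n}0.png",p); np.save(f"{n}0.npy",d); print(n,arm.camera_model(n))
print(arm.read_state(), arm.pinch_z)
E
```

```text
pics
side {'mtx': array([[395.4211302 ,   0.        , 261.05185201],
       [  0.        , 395.4211302 , 193.39230227],
       [  0.        ,   0.        ,   1.        ]]), 'rvec': array([ 0.5733976 , -2.77795298,  0.98232014]), 'tvec': array([0.59000857, 0.38288956, 1.07680696])}
top {'mtx': array([[383.57741217,   0.        , 257.10092833],
       [  0.        , 383.57741217, 189.42119098],
       [  0.        ,   0.        ,   1.        ]]), 'rvec': array([ 2.18051066, -2.1400494 ,  0.16366286]), 'tvec': array([-0.06181543,  0.68234527,  1.39483122])}
{'time_s': 0.1, 'q': array([-1.23601039e+00,  4.23778323e-01,  1.63059879e+00, -9.12938639e-06,
        1.08859787e+00, -1.89909180e-02]), 'qvel': array([-0.00172647, -0.00057706, -0.00288602,  0.00027369,  0.00013988,
       -0.00022613]), 'joint_torque': array([-4.06411446e-04, -5.45610631e+01, -2.74323338e+01,  6.44657621e-02,
        1.88146188e-02, -8.70776091e-06]), 'tool_pos': array([ 0.21639037, -0.58581363,  0.22197656]), 'eef_rot': array([ 9.84395384e-01,  1.75969456e-01, -1.12672941e-04, -6.81932274e-04]), 'ft_force': array([-0.53076721, -0.38305193,  0.21375607]), 'torque': array([ 0.02671774, -0.02620937, -0.01637115]), 'gripper_width': 0.08772426284537971} 0.0187
```

View pics/side0.png

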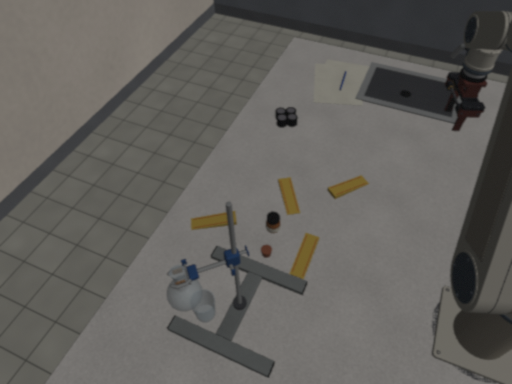

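View pics/top0.png

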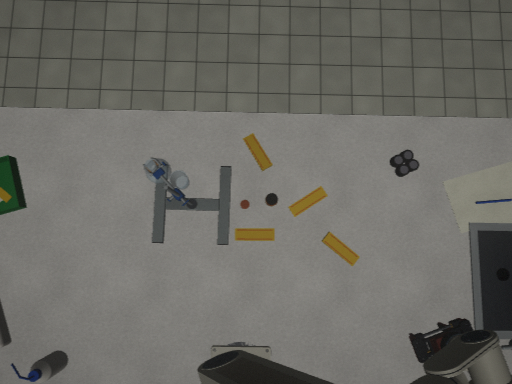

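```bash
cat > h.py <<'E'
import cv2,numpy as np
from cell import arm
def unproj(n,uv,z):
    m=arm.camera_model(n);R=cv2.Rodrigues(m["rvec"])[0];t=m["tvec"]
    uv=np.atleast_2d(np.array(uv,float));r=np.c_[uv,np.ones(len(uv))]@np.linalg.inv(m["mtx"]).T@R
    c=-R.T@t
    return c+r*((z-c[2])/r[:,2])[:,None]
def proj(n,P):
    m=arm.camera_model(n);return cv2.projectPoints(np.array(P,float).reshape(-1,1,3),m["rvec"],m["tvec"],m["mtx"],None)[0].reshape(-1,2)
def pose(p,L):
    x,y,a=p;c,s=np.cos(a),np.sin(a);L=np.array(L,float)
    return np.c_[x+c*L[:,0]-s*L[:,1],y+s*L[:,0]+c*L[:,1],L[:,2]]
WED=[(sx*.075,sy*.023,z) for sx in(1,-1) for sy in(1,-1) for z in((0,.002) if sx>0 else (0,.017))]
def zoom(n,p,c,w,k,f):
    x,y=c;a=p[y-w*3//8:y+w*3//8,x-w//2:x+w//2];cv2.imwrite(f,cv2.resize(a,None,fx=k,fy=k,interpolation=cv2.INTER_CUBIC))
E
python3 - <<'E'
from h import *
s=cv2.imread("pics/side0.png");t=cv2.imread("pics/top0.png")
zoom("t",t,(225,210),160,5,"pics/tz.png");zoom("s",s,(260,270),200,4,"pics/sz.png")
print(unproj("top",[(236,235),(274,235),(224,244),(224,166),(158,242)],0.046))
for n,i,c in(("top",t,(255,234)),("side",s,(305,256))):
    for q in (c,(c[0]+60,c[1]+30)): print(n,i[q[1],q[0]])
E
```

```text
[[ 0.51197415  0.02595866  0.046     ]
 [ 0.51446934 -0.11455013  0.046     ]
 [ 0.47829916  0.0692698   0.046     ]
 [ 0.7702674   0.07772104  0.046     ]
 [ 0.48137556  0.31142781  0.046     ]]
top [ 37 106 128]
top [125 130 131]
side [ 43  96 113]
side [109 112 114]
```

View pics/tz.png

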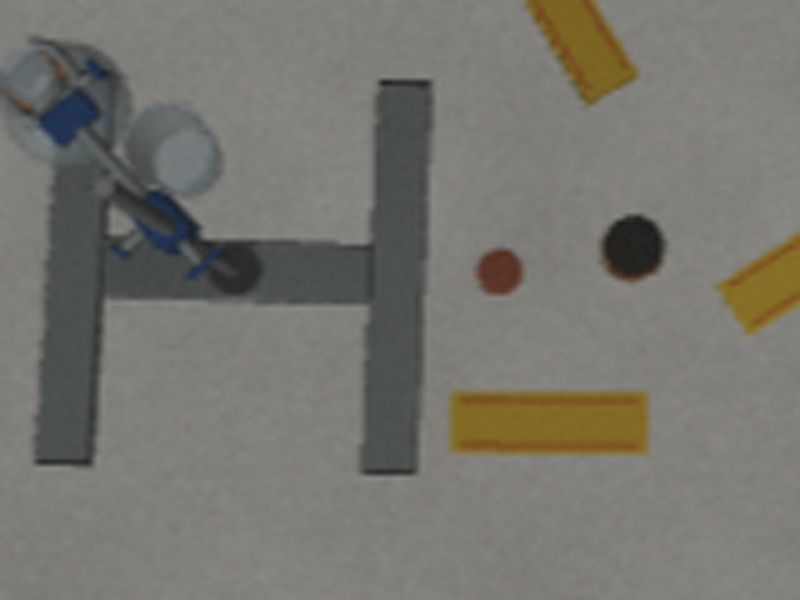

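View pics/sz.png

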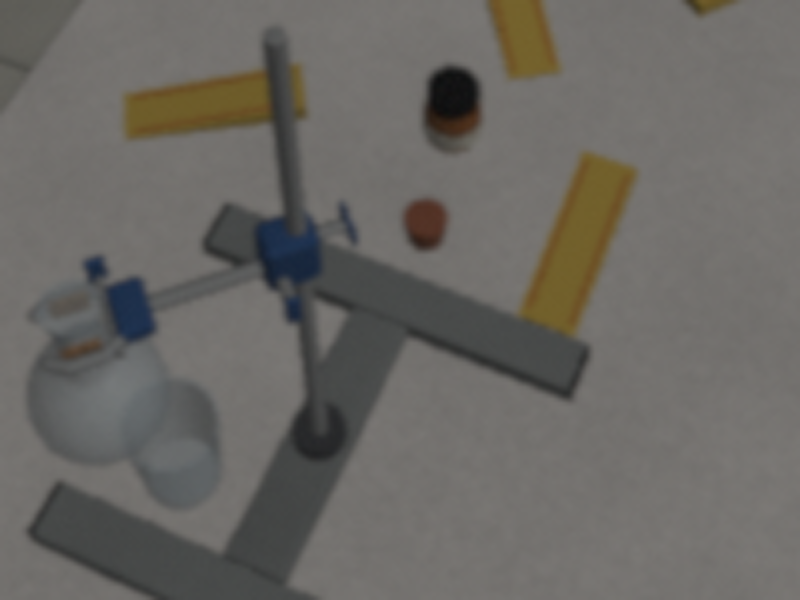

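```bash
cat >> h.py <<'E'
from scipy.optimize import minimize
def soft(n,hulls,box):
    x0,y0,x1,y1=box;k=8;im=np.zeros(((y1-y0)*k,(x1-x0)*k),np.uint8)
    for h in hulls:
        uv=(proj(n,h)+.5-[x0,y0])*k
        cv2.fillConvexPoly(im,cv2.convexHull(np.round(uv*16).astype(np.int32)),1,shift=4)
    return im.reshape(y1-y0,k,x1-x0,k).mean((1,3))
def fit(views,model,p0,extra=None):
    def cost(p):
        return sum((((soft(n,model(p),b)-m)*w)**2).sum() for n,m,b,w in views)
    best=None
    for it in range(3):
        p=p0 if best is None else best.x
        d=.012/(3**it)
        S=np.vstack([p,p+[d,0,0],p+[0,d,0],p+[0,0,d*8]])
        best=minimize(cost,p,method="Nelder-Mead",options=dict(initial_simplex=S,xatol=1e-5,fatol=1e-3))
    return best.x,best.fun
def ymask(i,box):
    x0,y0,x1,y1=box;c=i[y0:y1,x0:x1].astype(float);sat=1-c[...,0]/c[...,1:].mean(2).clip(1)
    return np.clip((sat-.06)/(.62-.06),0,1)
def box3(x0,x1,y0,y1,z0,z1):return [(x,y,z) for x in(x0,x1) for y in(y0,y1) for z in(z0,z1)]
RUN=[box3(-.145,.145,s*.12-.02,s*.12+.02,.026,.046) for s in(-1,1)]
E
python3 - <<'E'
from h import *
s=cv2.imread("pics/side0.png");t=cv2.imread("pics/top0.png")
bt=(231,222,280,246);bs=(288,230,325,285)
mt=ymask(t,bt);ms=ymask(s,bs);print(np.round(mt[:, 20],2),np.round(ms.max(),2))
wm=lambda p:[pose(p,WED)]
p0=np.array([.515,-.045,1.57])
vt=("top",mt,bt,1);vs=("side",ms,bs,1)
ws=np.ones_like(ms); 
for v in([vt],[vs],[vt,vs]):
    p,c=fit(v,wm,p0);print("wedge",p.round(4),c,"toe,heel",pose(p,[(.075,0,0),(-.075,0,0)])[:,:2].round(4))
# stand: darkness gray mask, right runner & left runner near part in top
def gm(i,b,bg,fg):
    x0,y0,x1,y1=b;g=cv2.cvtColor(i,cv2.COLOR_BGR2GRAY)[y0:y1,x0:x1].astype(float)
    return np.clip((bg-g)/(bg-fg),0,1)
g=cv2.cvtColor(t,cv2.COLOR_BGR2GRAY);print(g[200,205:235],g[225:250,224])
g2=cv2.cvtColor(s,cv2.COLOR_BGR2GRAY);print(g2[255:295,285])
def views():
    out=[]
    for n,i,bs_ in(("top",t,[(212,212,234,252),(217,160,236,195),(148,210,170,250)]),("side",s,[(270,255,312,300)])):
        for b in bs_:
            m=gm(i,b,125,80)
            x0,y0,x1,y1=b;c=i[y0:y1,x0:x1].astype(float);w=((1-c[...,0]/c[...,1:].mean(2))<.15).astype(float)
            out.append((n,m,b,w))
    return out
V=views()
rm=lambda p:[pose(p,r) for r in RUN]
q0=np.array([.625,.19,.03])
for v in(V[:3],V):
    p,c=fit(v,rm,q0);print("stand",p.round(4),c,"foot",pose(p,[(-.12,-.12,0)])[:,:2].round(4))
np.save("stand0.npy",p)
o=t.copy()
k=4
for n,i in(("top",t),("side",s)):
    o=cv2.resize(i,None,fx=k,fy=k,interpolation=cv2.INTER_CUBIC)
    for h in rm(p)+wm(fit([vt,vs],wm,p0)[0]):
        uv=(proj(n,h)+.5)*k;cv2.polylines(o,[cv2.convexHull(uv.astype(np.int32))],True,(0,255,0),1)
    c=(225*k,210*k) if n=="top" else (280*k,265*k)
    cv2.imwrite(f"pics/fit_{n}.png",o[c[1]-250:c[1]+250,c[0]-350:c[0]+350])
E
```

```text
[0.   0.   0.   0.   0.   0.01 0.68 1.   1.   1.   1.   1.   1.   1.
 1.   1.   1.   1.   0.82 0.   0.   0.   0.   0.  ] 0.98
wedge [ 0.5175 -0.0408  1.5837] 0.7606563708519696 toe,heel [[ 0.5166  0.0342]
 [ 0.5185 -0.1158]]
wedge [ 0.5156 -0.042   1.5813] 20.833423134635346 toe,heel [[ 0.5148  0.033 ]
 [ 0.5164 -0.117 ]]
wedge [ 0.5168 -0.0415  1.5811] 30.787968170349217 toe,heel [[ 0.5161  0.0335]
 [ 0.5176 -0.1165]]
[ 76  75  76  77  77  78  79  77  77  77  76  77  76  69  64  81  81  79
  78  79  80  78  78  80  74  96 127 129 125 128] [ 80  80  80  80  82  81  79  80  79  78  81  79  80  82  80  80  79  79
  75  49 130 129 130 125 127]
[116 115 114 114 115 116 116 115 115 114 114 116 115 116 114 112 109  99
  82  74  73  73  73  75  74  74  73  74  74  72  65  52  52  78 105 113
 113 112 113 113]
stand [ 0.6237  0.1943 -0.0108] 21.999350646219135 foot [[0.5024 0.0756]]Traceback (most recent call last):
  File "<stdin>", line 29, in <module>
  File "h.py", line 31, in fit
    best=minimize(cost,p,method="Nelder-Mead",options=dict(initial_simplex=S,xatol=1e-5,fatol=1e-3))
    res = _minimize_neldermead(fun, x0, args, callback, bounds=bounds,
                               **options)
    fxr = func(xr)
    fx = function(np.copy(x), *(wrapper_args + args))
  File "h.py", line 25, in cost
    return sum((((soft(n,model(p),b)-m)*w)**2).sum() for n,m,b,w in views)
  File "h.py", line 25, in <genexpr>
    return sum((((soft(n,model(p),b)-m)*w)**2).sum() for n,m,b,w in views)
                  ~~~~^^^^^^^^^^^^^^
  File "h.py", line 20, in soft
    uv=(proj(n,h)+.5-[x0,y0])*k
        ~~~~^^^^^
  File "h.py", line 9, in proj
    m=arm.camera_model(n);return cv2.projectPoints(np.array(P,float).reshape(-1,1,3),m["rvec"],m["tvec"],m["mtx"],None)[0].reshape(-1,2)
ValueError: time passes only in moves, steps and waits
```

```bash
python3 - <<'E'
s=open("h.py").read()
s=s.replace("from cell import arm\n","from cell import arm\n_C={n:arm.camera_model(n) for n in('side','top')}\n").replace("m=arm.camera_model(n)","m=_C[n]")
open("h.py","w").write(s)
E
cat > f0.py <<'E'
from h import *
s=cv2.imread("pics/side0.png");t=cv2.imread("pics/top0.png")
bt=(231,222,280,246);bs=(288,230,325,285)
mt=ymask(t,bt);ms=ymask(s,bs)
wm=lambda p:[pose(p,WED)]
p0=np.array([.515,-.045,1.57])
W,c=fit([("top",mt,bt,1),("side",ms,bs,1)],wm,p0)
def gm(i,b,bg,fg):
    x0,y0,x1,y1=b;g=cv2.cvtColor(i,cv2.COLOR_BGR2GRAY)[y0:y1,x0:x1].astype(float)
    return np.clip((bg-g)/(bg-fg),0,1)
def views():
    out=[]
    for n,i,bs_ in(("top",t,[(216,212,234,252),(217,160,236,195),(148,210,170,250)]),("side",s,[(270,255,312,300)])):
        for b in bs_:
            m=gm(i,b,125 if n=="top" else 113,80)
            x0,y0,x1,y1=b;c=i[y0:y1,x0:x1].astype(float);w=((1-c[...,0]/c[...,1:].mean(2))<.10).astype(float)
            out.append((n,m,b,w))
    return out
V=views()
rm=lambda p:[pose(p,r) for r in RUN]
q0=np.array([.625,.19,-.01])
for v in(V[:3],V[3:],V):
    p,c=fit(v,rm,q0);print("stand",p.round(4),c,"foot",pose(p,[(-.12,-.12,0)])[:,:2].round(4))
k=4
for n,i in(("top",t),("side",s)):
    o=cv2.resize(i,None,fx=k,fy=k,interpolation=cv2.INTER_CUBIC)
    for h in rm(p)+wm(W):
        uv=(proj(n,h)+.5)*k;cv2.polylines(o,[cv2.convexHull(uv.astype(np.int32))],True,(0,255,0),1)
    c=(225*k,210*k) if n=="top" else (280*k,265*k)
    cv2.imwrite(f"pics/fit_{n}.png",o[c[1]-250:c[1]+250,c[0]-350:c[0]+350])
E
python3 f0.py
```

```text
stand [ 0.6237  0.1943 -0.0108] 21.948538170331787 foot [[0.5024 0.0756]]
stand [ 0.6185  0.1953 -0.0011] 3.6545827145747247 foot [[0.4984 0.0754]]
stand [ 0.6227  0.1943 -0.0115] 36.30883624159843 foot [[0.5013 0.0757]]
```

View pics/fit_top.png

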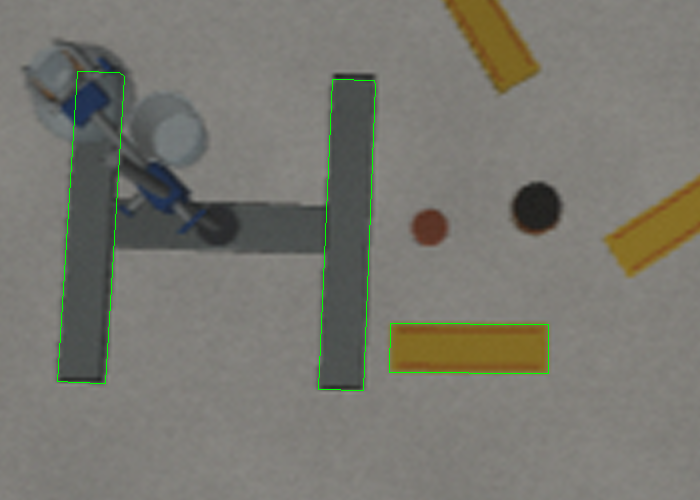

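View pics/fit_side.png

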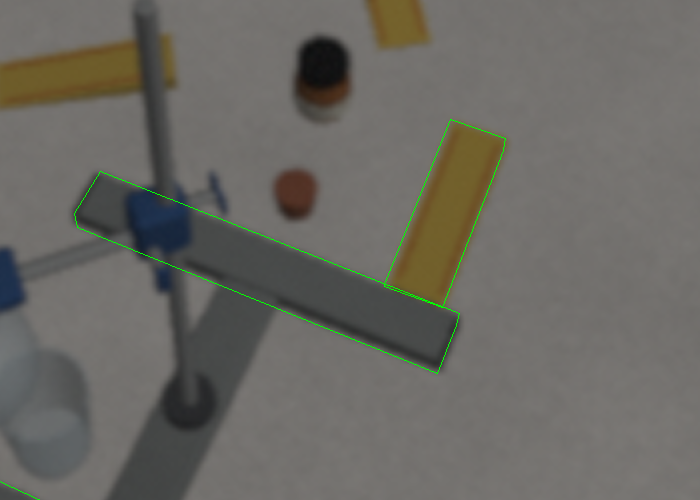

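Request:
carry_out(
  steps=[
    [-1,30,50,0,1],
    [-1,60,95,0,2],
    [-1,95,145,0,3.5],
    [-1,130,195,0,5],
    [-1,165,245,0,6.5],
    [-1,200,300,0,8],
    [-1,235,355,0,9.5],
    [-1,270,410,0,11],
    [-1,305,460,-30,11.7],
    [-1,335,500,-70,11.7],
    [-1,349,525,-100,11.7],
    [-1,349,525,-120,11.7],
  ],
)

```text
time_s: 1.6
tool_pos: [0.5657, -0.0587, 0.1003]
eef_rot: [0.703, 0.711, -0.001, -0.001]
ft_force: [-0.2, -0.3, 0.0]
gripper_width: 0.0004
```

Request:
carry_out(
  steps=[
    [-1,0,-2,-40,0],
    [-1,0,-2,-75,0],
    [-1,0,-2,-90,0],
    [-1,0,-2,-94,0],
    [-1,0,-2,-94,0],
  ],
)

```text
time_s: 2.22
tool_pos: [0.5661, -0.0634, 0.0094]
eef_rot: [0.704, 0.71, 0.0, 0.0]
ft_force: [0.7, -0.2, 0.3]
gripper_width: 0.0003
```

```bash
python3 - <<'E'
from h import *
p,d=arm.grab_frame("side");cv2.imwrite("pics/s1.png",p);zoom("s",p,(300,230),160,5,"pics/s1z.png")
p,d=arm.grab_frame("top");cv2.imwrite("pics/t1.png",p)
E
```

```text
(no output)
```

View pics/s1z.png

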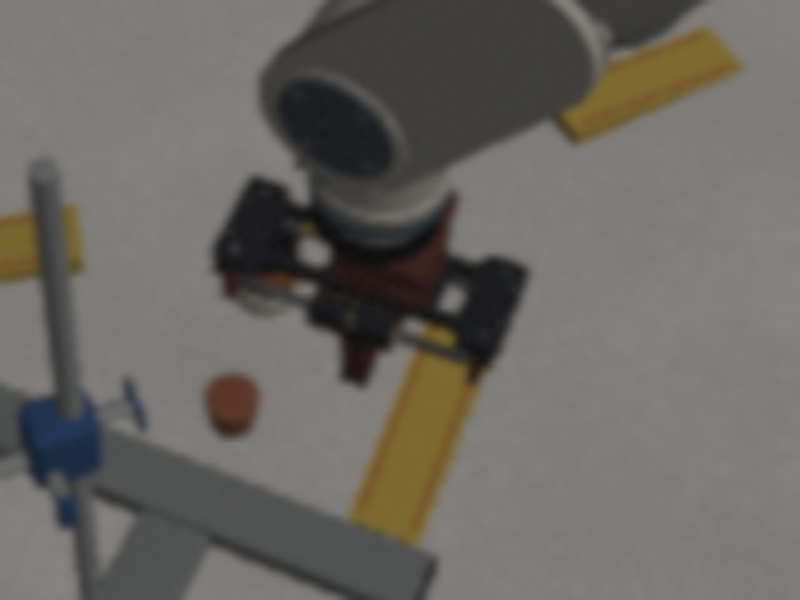

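View pics/t1.png

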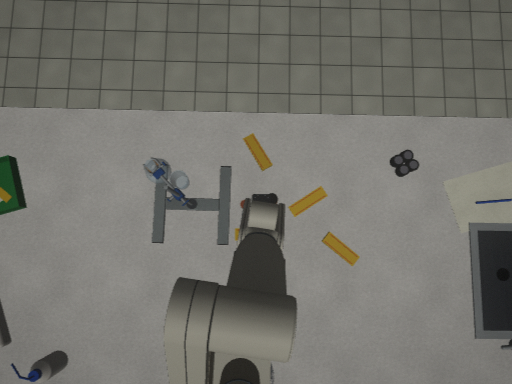

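Request:
carry_out(
  steps=[
    [-1,-4,0,0,0],
    [-1,-8,0,0,0],
    [-1,-12,0,0,0],
    [-1,-15,0,0,0],
    [-1,-18,0,0,0],
    [-1,-20,0,0,0],
    [-1,-22,0,0,0],
    [-1,-24,0,0,0],
    [-1,-26,0,0,0],
    [-1,-26,0,0,0],
  ],
)

```text
time_s: 3.58
tool_pos: [0.5393, -0.0632, 0.0086]
eef_rot: [0.704, 0.71, -0.0, -0.0]
ft_force: [0.1, -0.3, -0.3]
gripper_width: 0.0004
```

```bash
cat > look.py <<'E'
import sys
from h import *
t=sys.argv[1]
p,d=arm.grab_frame("side");cv2.imwrite(f"pics/s{t}.png",p);zoom("s",p,(300,245),160,5,f"pics/s{t}z.png")
print(arm.read_state()["tool_pos"],arm.read_state()["ft_force"])
E
python3 look.py 2
```

```text
[ 0.53936072 -0.06324978  0.008649  ] [ 0.63171103 -0.00452992 -0.01597514]
```

View pics/s2z.png

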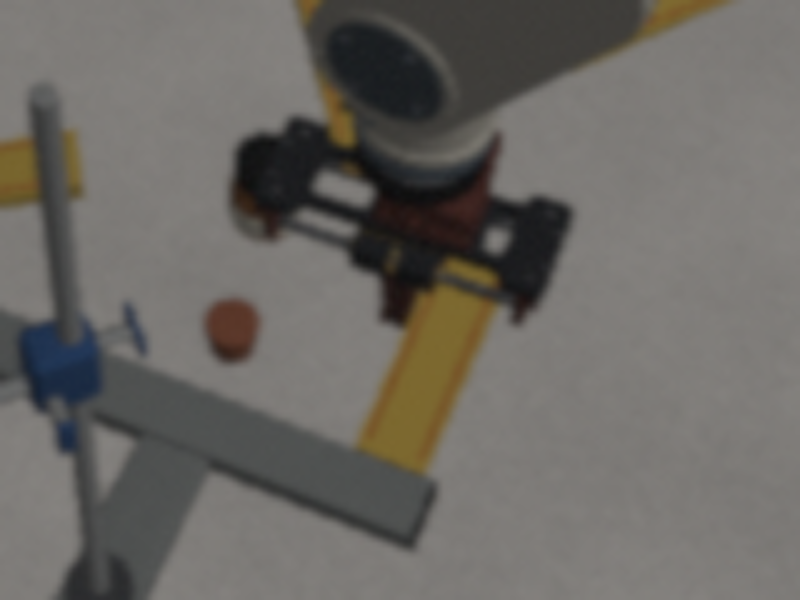

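Request:
carry_out(
  steps=[
    [-0.77,15,0,0,0],
    [-0.77,15,0,40,0],
    [-0.77,10,-20,70,0],
    [-0.77,-10,-60,70,0],
    [-0.77,-30,-100,70,0],
    [-0.77,-37,-140,70,0],
    [-0.77,-37,-150,70,0],
  ],
)

```text
time_s: 4.5
tool_pos: [0.5032, -0.2155, 0.079]
eef_rot: [0.705, 0.709, 0.0, 0.001]
ft_force: [0.5, -0.2, 1.7]
gripper_width: 0.0102
```

```bash
cat > wfit.py <<'E'
import sys
from h import *
t=sys.argv[1]
ims={n:arm.grab_frame(n)[0] for n in("side","top")}
for n in ims: cv2.imwrite(f"pics/{n}{t}.png",ims[n])
zoom("s",ims["side"],(300,245),160,5,f"pics/s{t}z.png");zoom("t",ims["top"],(245,220),160,5,f"pics/t{t}z.png")
st=arm.read_state();print(st["tool_pos"],st["ft_force"],st["gripper_width"])
E
python3 wfit.py 3
```

```text
[ 0.50340188 -0.21418709  0.07880373] [0.04441252 0.33599373 0.11802054] 0.010192956119364875
```

View pics/s3z.png

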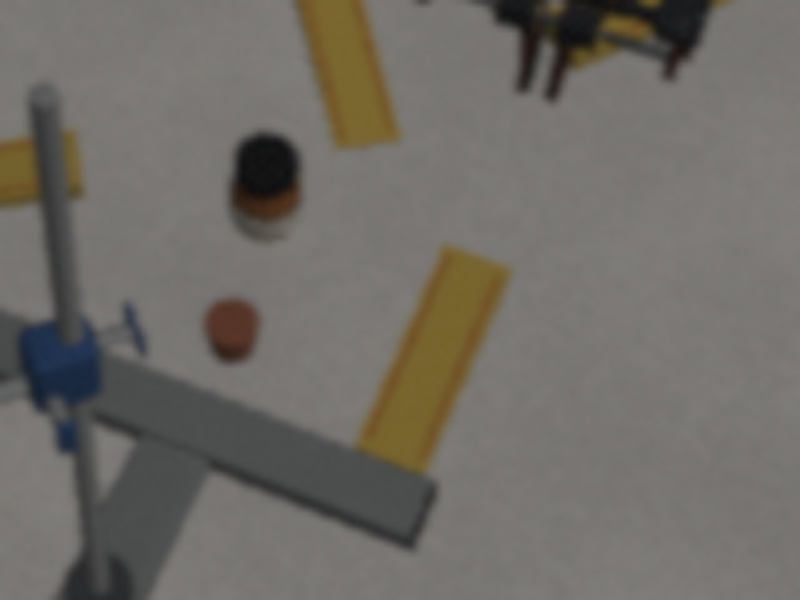

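View pics/t3z.png

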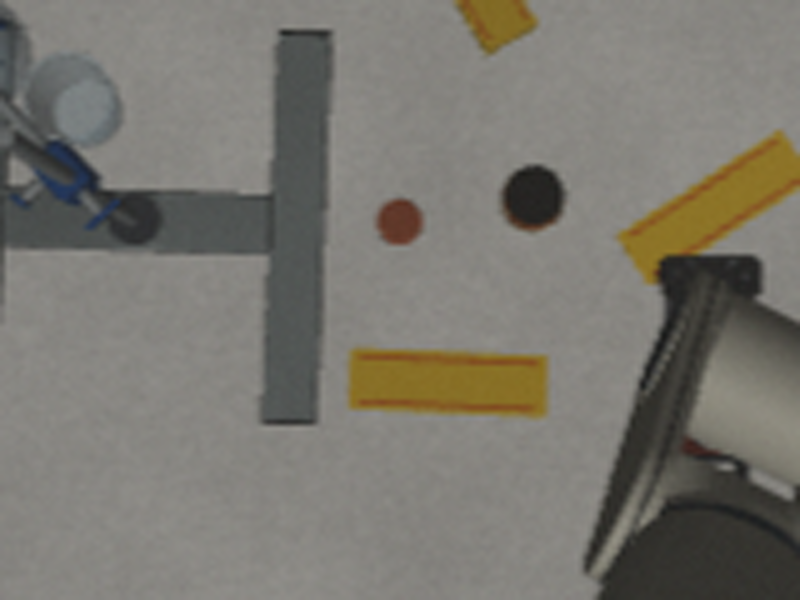

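```bash
cat > wf.py <<'E'
import sys
from h import *
t=sys.argv[1];p0=np.array([float(a) for a in sys.argv[2:5]])
V=[]
for n in("top","side"):
    i=cv2.imread(f"pics/{n}{t}.png");uv=proj(n,pose(p0,WED));a=(uv.min(0)-7).astype(int);b=(uv.max(0)+8).astype(int)
    bx=(*a,*b);x0,y0,x1,y1=bx;m=ymask(i,bx);V.append((n,m,bx,1))
wm=lambda p:[pose(p,WED)]
for v in(V[:1],V[1:],V):
    p,c=fit(v,wm,p0);print(p.round(4),round(c,2),"toe,heel",pose(p,[(.075,0,0),(-.075,0,0)])[:,:2].round(4).tolist())
E
python3 wf.py 3 .506 -.04 1.56
python3 - <<'E'
from h import *
m=_C["top"];R=cv2.Rodrigues(m["rvec"])[0];print("cam",-R.T@m["tvec"])
# right runner corners at top, z .046: zoom3 coords/5+offset(165,160), pixel centre -.5
z=np.array([(262,420),(315,423),(280,32),(332,32)])/5+[165,160]-.5
print(unproj("top",z,.046).round(4))
z=np.array([(435,487),(412,545)])/5+[220,185]-.5
print(unproj("side",z,.046).round(4))
E
```

```text
[ 0.5101 -0.041   1.5448] 1.01 toe,heel [[0.512, 0.034], [0.5081, -0.1159]]
[ 0.5079 -0.0411  1.5464] 22.13 toe,heel [[0.5098, 0.0339], [0.5061, -0.116]]
[ 0.5093 -0.041   1.5457] 31.11 toe,heel [[0.5111, 0.034], [0.5074, -0.116]]Traceback (most recent call last):
  File "<stdin>", line 2, in <module>
NameError: name '_C' is not defined
```

Request:
carry_out(
  steps=[
    [-1,15,40,0,0],
    [-1,35,90,0,0],
    [-1,53,140,0,0],
    [-1,53,178,0,0],
    [-1,53,178,-35,0],
    [-1,53,178,-65,0],
    [-1,53,178,-71,0],
    [-1,45,178,-71,0],
    [-1,40,178,-71,0],
    [-1,36,178,-71,0],
    [-1,32,178,-71,0],
    [-1,29,178,-71,0],
  ],
)

```text
time_s: 6.1
tool_pos: [0.5323, -0.0354, 0.0083]
eef_rot: [0.704, 0.71, 0.001, 0.001]
ft_force: [1.1, 0.5, 2.2]
gripper_width: 0.0006
```

Request:
carry_out(
  steps=[
    [-1,0,0,0,0],
    [-0.77,15,0,0,0],
    [-0.77,20,0,40,0],
    [-0.77,15,-40,70,0],
    [-0.77,-5,-90,70,0],
    [-0.77,-25,-140,70,0],
    [-0.77,-29,-170,70,0],
    [-0.77,-29,-178,70,0],
  ],
)

```text
time_s: 7.1
tool_pos: [0.5027, -0.2151, 0.0776]
eef_rot: [0.705, 0.709, -0.0, -0.0]
ft_force: [-0.1, -0.3, 0.5]
gripper_width: 0.0101
```

```bash
python3 wfit.py 4; python3 wf.py 4 .502 -.041 1.56
python3 - <<'E'
from h import *
import h
m=h._C["top"];R=cv2.Rodrigues(m["rvec"])[0];print("cam",-R.T@m["tvec"])
z=np.array([(262,420),(315,423),(280,32),(332,32)])/5+[165,160]-.5
print(unproj("top",z,.046).round(4))
z=np.array([(435,487),(412,545)])/5+[220,185]-.5
print(unproj("side",z,.046).round(4))
E
```

```text
[ 0.50299052 -0.21376     0.07749352] [ 0.01686079 -0.48738563  0.39075012] 0.009870291142277712
[ 0.5035 -0.041   1.5683] 0.92 toe,heel [[0.5037, 0.034], [0.5033, -0.116]]
[ 0.5015 -0.0415  1.568 ] 23.1 toe,heel [[0.5017, 0.0335], [0.5012, -0.1165]]
[ 0.5026 -0.041   1.5701] 31.96 toe,heel [[0.5027, 0.034], [0.5026, -0.116]]
cam [ 0.49116053 -0.0254748   1.47413795]
[[0.4797 0.0954 0.046 ]
 [0.4782 0.0564 0.046 ]
 [0.7704 0.0909 0.046 ]
 [0.7712 0.0517 0.046 ]]
[[0.4752 0.0611 0.046 ]
 [0.4753 0.0996 0.046 ]]
```

View pics/t4z.png

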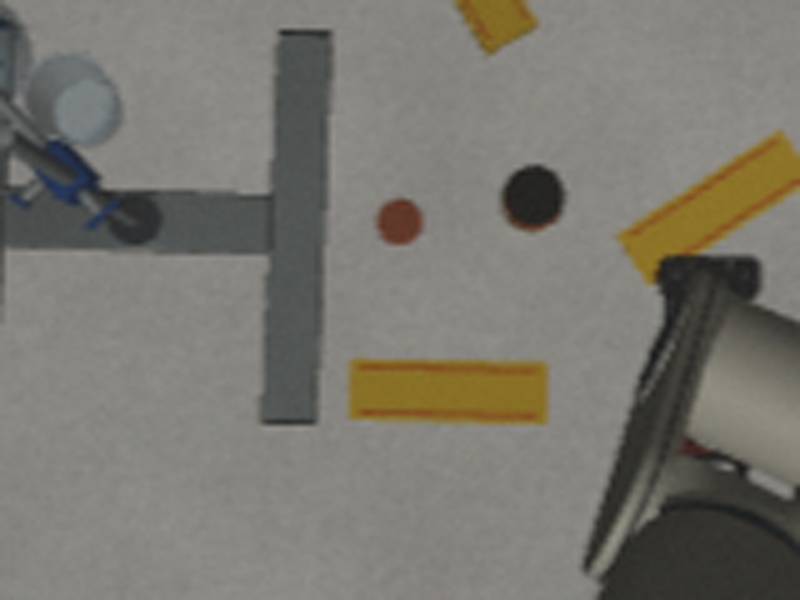

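Request:
carry_out(
  steps=[
    [-0.77,0,30,-30,0],
    [-0.77,0,60,-60,0],
    [-0.77,0,60,-69,0],
    [-0.77,0,70,-69,0],
    [-0.77,0,80,-69,0],
    [-0.77,0,87,-69,0],
    [-0.77,0,94,-69,0],
    [-0.77,0,101,-69,0],
    [-0.77,0,108,-69,0],
    [-0.77,0,115,-69,0],
    [-0.77,0,122,-69,0],
    [-0.77,0,122,-69,0],
  ],
)

```text
time_s: 8.7
tool_pos: [0.5023, -0.0906, 0.0086]
eef_rot: [0.704, 0.71, -0.0, -0.0]
ft_force: [0.2, -0.5, 0.5]
gripper_width: 0.0103
```

Request:
carry_out(
  steps=[
    [-0.77,0,8,0,0],
    [-0.77,0,16,0,0],
    [-0.77,0,24,0,0],
    [-0.77,0,32,0,0],
    [-0.77,0,40,0,0],
    [-0.77,0,46,0,0],
    [-0.77,0,50,0,0],
    [-0.77,0,50,0,0],
  ],
)

```text
time_s: 9.7
tool_pos: [0.5026, -0.041, 0.0087]
eef_rot: [0.704, 0.71, 0.0, -0.0]
ft_force: [0.2, -0.7, -0.1]
gripper_width: 0.0105
```

```bash
python3 wfit.py 5
```

```text
[ 0.50261809 -0.04131319  0.00869846] [0.06468694 0.38335213 0.42836218] 0.01011857542348385
```

View pics/s5z.png

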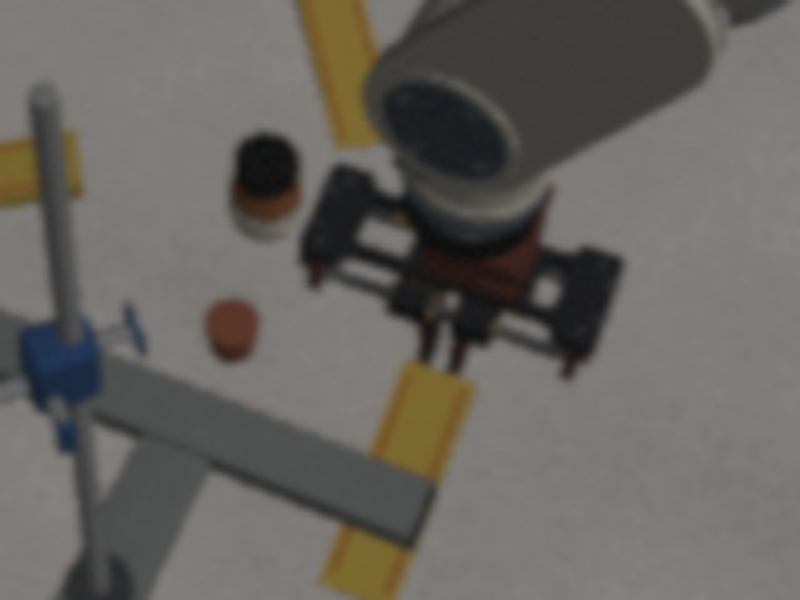

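View pics/t5z.png

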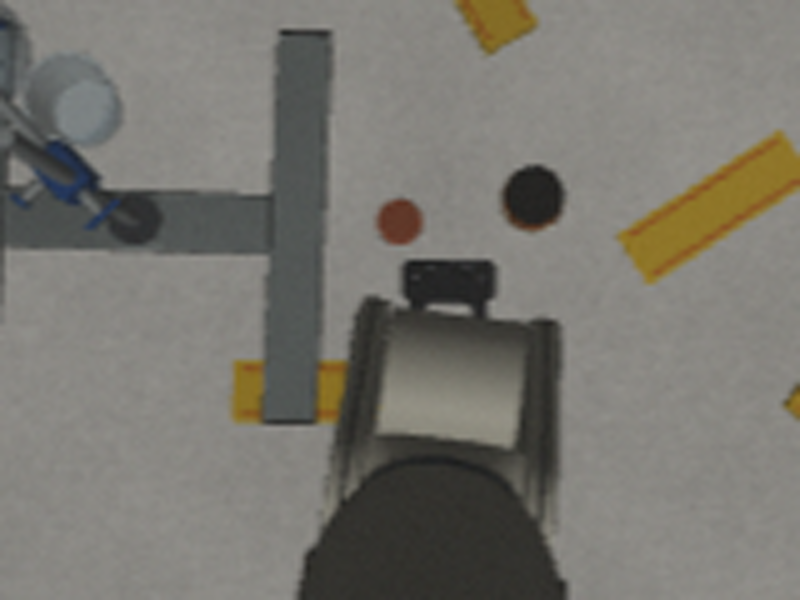

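Request:
carry_out(
  steps=[
    [-0.77,0,4,0,0],
    [-0.77,0,8,0,0],
    [-0.77,0,11,0,0],
    [-0.77,0,13,0,0],
    [-0.77,0,15,0,0],
    [-0.77,0,15,0,0],
  ],
)

```text
time_s: 10.55
tool_pos: [0.5025, -0.0261, 0.0087]
eef_rot: [0.704, 0.71, 0.0, -0.0]
ft_force: [-0.2, 0.8, 0.5]
gripper_width: 0.0106
```

Request:
carry_out(
  steps=[
    [-0.77,0,1,0,0],
    [-0.77,0,2,0,0],
    [-0.77,0,2,0,0],
  ],
)

```text
time_s: 10.92
tool_pos: [0.5025, -0.0242, 0.0086]
eef_rot: [0.704, 0.71, -0.0, -0.0]
ft_force: [0.6, 0.7, 0.8]
gripper_width: 0.0099
```

Request:
carry_out(
  steps=[
    [-0.77,0,1,0,0],
    [-0.77,0,1.5,0,0],
    [-0.77,0,1.5,0,0],
  ],
)

```text
time_s: 11.3
tool_pos: [0.5026, -0.0227, 0.0087]
eef_rot: [0.704, 0.71, 0.0, -0.0]
ft_force: [-0.0, 0.2, 0.5]
gripper_width: 0.0105
```

Request:
carry_out(
  steps=[
    [-0.77,0,1,0,0],
    [-0.77,0,1,0,0],
  ],
)

```text
time_s: 11.55
tool_pos: [0.5025, -0.0217, 0.0087]
eef_rot: [0.704, 0.71, 0.0, -0.0]
ft_force: [-0.3, -0.2, 0.2]
gripper_width: 0.0102
```

Request:
carry_out(
  steps=[
    [-0.77,0,1,0,0],
    [-0.77,0,1,0,0],
  ],
)

```text
time_s: 11.8
tool_pos: [0.5026, -0.0207, 0.0087]
eef_rot: [0.704, 0.71, 0.0, -0.0]
ft_force: [-0.8, 0.3, -0.9]
gripper_width: 0.0101
```

Request:
carry_out(
  steps=[
    [-0.77,0,1,0,0],
    [-0.77,0,1,0,0],
  ],
)

```text
time_s: 12.05
tool_pos: [0.5026, -0.0197, 0.0087]
eef_rot: [0.704, 0.71, 0.0, -0.0]
ft_force: [0.3, 0.8, -0.7]
gripper_width: 0.0101
```

Request:
carry_out(
  steps=[
    [-0.77,0,1,0,0],
    [-0.77,0,1,0,0],
  ],
)

```text
time_s: 12.3
tool_pos: [0.5025, -0.0187, 0.0087]
eef_rot: [0.704, 0.71, -0.0, -0.0]
ft_force: [0.4, -0.0, 0.8]
gripper_width: 0.01
```

Request:
carry_out(
  steps=[
    [-0.77,0,1,0,0],
    [-0.77,0,1,0,0],
  ],
)

```text
time_s: 12.55
tool_pos: [0.5026, -0.0177, 0.0087]
eef_rot: [0.704, 0.71, -0.0, -0.0]
ft_force: [0.7, 1.3, 0.0]
gripper_width: 0.01
```

```bash
python3 wfit.py 6; python3 - <<'E'
from h import *
# toe edge in top image: yellow columns, left of runner
i=cv2.imread("pics/top6.png");m=ymask(i,(200,228,218,250));r=m[6:15];print(r.sum(1).round(2))
for r_ in(235,238,241):
    print(unproj("top",[(217.5-m[r_-228].sum(),r_)],.001).round(4))
E
```

```text
[ 0.50253467 -0.01772591  0.00867713] [-0.51257249  0.51669525  0.07436333] 0.010508698764972494
[12.   11.99 11.98 11.99 12.39 12.21 12.18 12.19 12.05]
[[0.5106 0.1435 0.001 ]]
[[0.4992 0.1446 0.001 ]]
[[0.4879 0.1434 0.001 ]]
```

Request:
carry_out(
  steps=[
    [-0.77,0,1,0,0],
    [-0.77,0,1,0,0],
  ],
)

```text
time_s: 12.9
tool_pos: [0.5026, -0.0167, 0.0087]
eef_rot: [0.704, 0.71, 0.0, 0.0]
ft_force: [0.5, 0.3, 0.7]
gripper_width: 0.0098
```

Request:
carry_out(
  steps=[
    [-0.77,0,1,0,0],
    [-0.77,0,1,0,0],
  ],
)

```text
time_s: 13.15
tool_pos: [0.5026, -0.0158, 0.0087]
eef_rot: [0.704, 0.71, 0.0, 0.0]
ft_force: [-1.5, 0.7, -0.3]
gripper_width: 0.01
```

Request:
carry_out(
  steps=[
    [-0.77,0,0.7,0,0],
    [-0.77,0,0.7,0,0],
  ],
)

```text
time_s: 13.4
tool_pos: [0.5026, -0.0151, 0.0087]
eef_rot: [0.704, 0.71, -0.0, 0.0]
ft_force: [0.1, -1.5, -0.1]
gripper_width: 0.0101
```

Request:
carry_out(
  steps=[
    [-0.77,0,0.5,0,0],
    [-0.77,0,0.5,0,0],
  ],
)

```text
time_s: 13.65
tool_pos: [0.5026, -0.0147, 0.0087]
eef_rot: [0.704, 0.71, -0.0, 0.0]
ft_force: [0.5, -3.2, 0.1]
gripper_width: 0.0101
```

Request:
carry_out(
  steps=[
    [-0.77,0,0.5,0,0],
    [-0.77,0,0.5,0,0],
  ],
)

```text
time_s: 13.9
tool_pos: [0.5026, -0.0142, 0.0087]
eef_rot: [0.704, 0.71, -0.0, 0.0]
ft_force: [-0.5, -5.3, 0.6]
gripper_width: 0.0106
```

Request:
carry_out(
  steps=[
    [-0.77,0,0.5,0,0],
    [-0.77,0,0.5,0,0],
  ],
)

```text
time_s: 14.15
tool_pos: [0.5026, -0.0137, 0.0087]
eef_rot: [0.704, 0.71, -0.0, 0.0]
ft_force: [0.3, -5.6, -0.4]
gripper_width: 0.0099
```

Request:
carry_out(
  steps=[
    [-0.77,0,0.4,0,0],
    [-0.77,0,0.4,0,0],
  ],
)

```text
time_s: 14.4
tool_pos: [0.5026, -0.0134, 0.0087]
eef_rot: [0.704, 0.71, -0.0, 0.0]
ft_force: [0.4, -5.7, -0.2]
gripper_width: 0.0101
```

```bash
python3 wfit.py 7
```

```text
[ 0.50258424 -0.01338314  0.00868052] [-0.50190442 -5.09260358 -0.78383767] 0.010100432936683898
```

Request:
carry_out(
  steps=[
    [-0.77,0,0.5,0,0],
    [-0.77,0,0.5,0,0],
  ],
)

```text
time_s: 14.75
tool_pos: [0.5026, -0.013, 0.0087]
eef_rot: [0.704, 0.71, -0.0, 0.0]
ft_force: [0.9, -6.3, -0.2]
gripper_width: 0.0104
```

```bash
python3 wfit.py 8;python3 - <<'E'
import cv2,numpy as np
for n in("top","side"):
    a=cv2.imread(f"pics/{n}4.png");b=cv2.imread(f"pics/{n}8.png")
    # stand motion: phase correlation on far parts of stand
    r=(145,150,75,100) if n=="top" else (160,250,70,110)
    x,y,w,h=r;f=lambda i:cv2.cvtColor(i[y:y+h,x:x+w],cv2.COLOR_BGR2GRAY).astype(np.float32)
    print(n,cv2.phaseCorrelate(f(a),f(b),cv2.createHanningWindow((w,h),cv2.CV_32F)))
E
```

```text
[ 0.50260737 -0.01301093  0.00868335] [ 0.1972151  -7.05000061  0.00881275] 0.010917828698605716
top ((0.5331072480332253, 0.02261554659746423), 0.9731726721445719)
side ((-0.001620529748045385, -0.003946123524748657), 0.8943961395157708)
```

View pics/s8z.png

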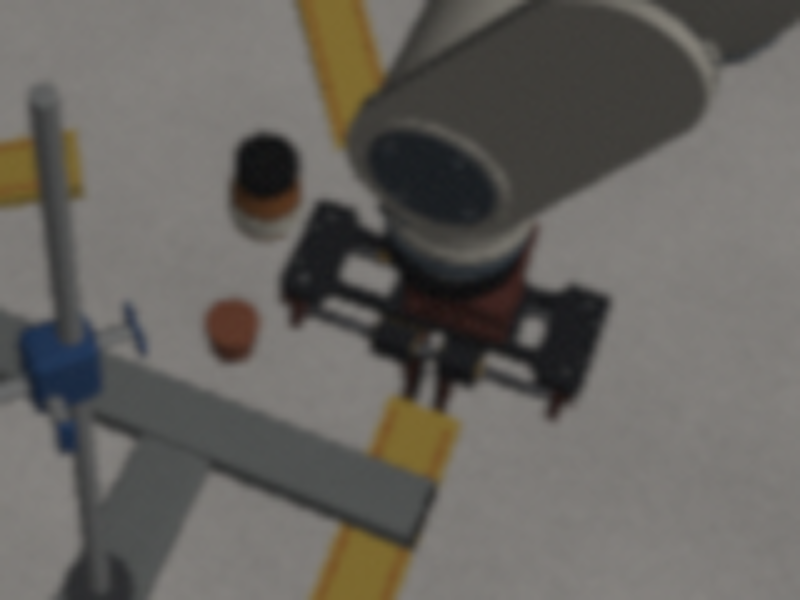

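Request:
carry_out(
  steps=[
    [-0.77,0,-5,0,0],
    [-0.77,0,-30,0,0],
    [-1,0,-40,50,0],
    [-1,0,-20,100,0],
    [-1,0,30,110,0],
    [-1,0,70,110,0],
    [-1,0,88,110,0],
    [-1,0,88,80,0],
    [-1,0,88,55,0],
    [-1,0,88,48,0],
    [-1,0,88,45,0],
    [-1,0,88,45,0],
  ],
)

```text
time_s: 16.35
tool_pos: [0.503, 0.0752, 0.0541]
eef_rot: [0.704, 0.71, 0.0, 0.0]
ft_force: [-0.6, -0.1, -0.8]
gripper_width: 0.0004
```

```bash
python3 wfit.py 9
```

```text
[0.50309425 0.07528088 0.05434925] [ 0.30978177 -0.11921274  0.22376498] 0.00041143238926655214
```

View pics/s9z.png

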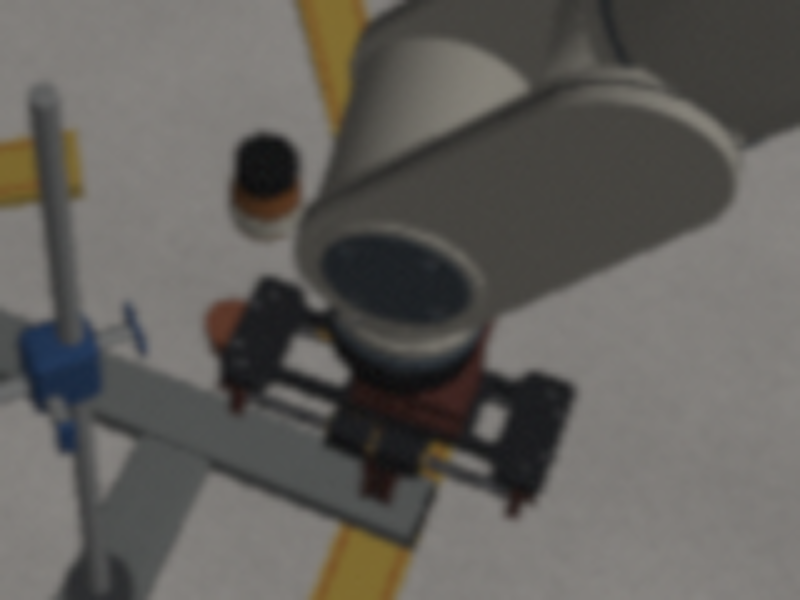

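Request:
carry_out(
  steps=[
    [-1,0,0,-3,0],
    [-1,0,0,-5,0],
    [-1,0,0,-6,0],
    [-1,0,0,-7,0],
    [-1,0,0,-7,0],
  ],
)

```text
time_s: 17.08
tool_pos: [0.5025, 0.0753, 0.0466]
eef_rot: [0.704, 0.71, -0.0, -0.0]
ft_force: [0.7, 0.4, 0.0]
gripper_width: 0.0002
```

Request:
carry_out(
  steps=[
    [-1,0,0,-0.7,0],
    [-1,0,0,-0.7,0],
  ],
)

```text
time_s: 17.32
tool_pos: [0.5026, 0.0753, 0.0463]
eef_rot: [0.704, 0.71, 0.0, 0.0]
ft_force: [-1.6, -1.0, 5.2]
gripper_width: 0.0005
```

Request:
carry_out(
  steps=[
    [-1,0,0,-0.7,0],
    [-1,0,0,-0.7,0],
  ],
)

```text
time_s: 17.58
tool_pos: [0.5026, 0.0753, 0.0462]
eef_rot: [0.704, 0.71, 0.0, 0.0]
ft_force: [-4.1, -0.7, 12.5]
gripper_width: 0.0003
```

Request:
carry_out(
  steps=[
    [-1,0,0,-0.2,0],
    [-1,0,0,-0.2,0],
    [-1,0,0,-0.2,0],
    [-1,0,0,-0.2,0],
    [-1,0,0,-0.2,0],
    [-1,0,0,-0.2,0],
  ],
)

```text
time_s: 18.32
tool_pos: [0.5026, 0.0753, 0.0462]
eef_rot: [0.704, 0.71, 0.0, 0.0]
ft_force: [-2.7, -0.0, 15.1]
gripper_width: 0.0004
```

Request:
carry_out(
  steps=[
    [-1,0,0,0.7,0],
    [-1,0,0,1.5,0],
    [-1,0,0,10,0],
    [-1,0,0,50,0],
    [-1,0,-30,90,0],
    [-1,0,-80,120,0],
    [-1,0,-140,130,0],
    [-1,0,-200,130,0],
    [-1,0,-250,130,0],
    [-1,0,-290,130,0],
    [-1,0,-310,130,0],
    [-1,0,-310,130,0],
  ],
)

```text
time_s: 19.82
tool_pos: [0.5025, -0.2352, 0.1751]
eef_rot: [0.705, 0.709, 0.0, -0.0]
ft_force: [1.1, 1.0, -0.5]
gripper_width: 0.0003
```

```bash
python3 wfit.py 10;python3 - <<'E'
import cv2,numpy as np
for n in("top","side"):
    a=cv2.imread(f"pics/{n}4.png");b=cv2.imread(f"pics/{n}10.png")
    for r in([(145,150,70,70),(216,160,20,60),(145,205,60,45)] if n=="top" else [(160,250,70,110),(215,195,40,50),(200,300,80,80)]):
        x,y,w,h=r;f=lambda i:cv2.cvtColor(i[y:y+h,x:x+w],cv2.COLOR_BGR2GRAY).astype(np.float32)
        print(n,cv2.phaseCorrelate(f(a),f(b),cv2.createHanningWindow((w,h),cv2.CV_32F)))
E
python3 wf.py 10 .5025 .071 1.57
```

```text
[ 0.50234812 -0.23354556  0.17492735] [0.06478433 0.31973053 0.0044123 ] 0.0002679406194268395
top ((0.007877519207930561, -0.01352225489441139), 0.9579092347879469)
top ((-0.03745471147022528, -0.026701881619658252), 0.9961473806699117)
top ((0.10185080889282361, 0.6304076940464824), 0.9521664690088343)
side ((-0.024595613314630782, 0.06828953885899125), 0.9102160684488437)
side ((-0.13476338873567784, -0.14506396956066325), 0.9224255299568176)
side ((0.1328965320846578, 0.015532844739212237), 0.9569564771652221)
[0.5015 0.0747 1.5834] 124.62 toe,heel [[0.5006, 0.1497], [0.5025, -0.0003]]
[0.4997 0.074  1.5897] 239.39 toe,heel [[0.4983, 0.149], [0.5011, -0.001]]
[0.5008 0.0739 1.5866] 370.49 toe,heel [[0.4996, 0.1489], [0.502, -0.0011]]
```

View pics/s10z.png

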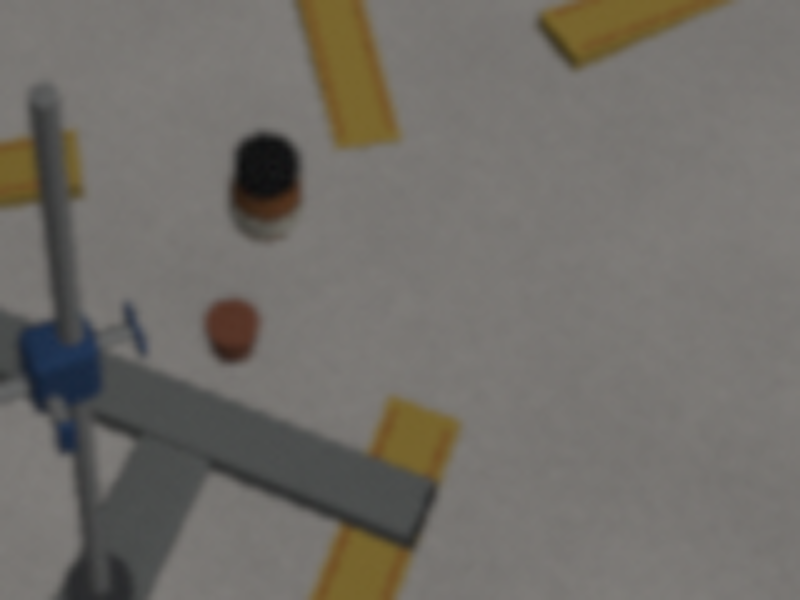

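View pics/t10z.png

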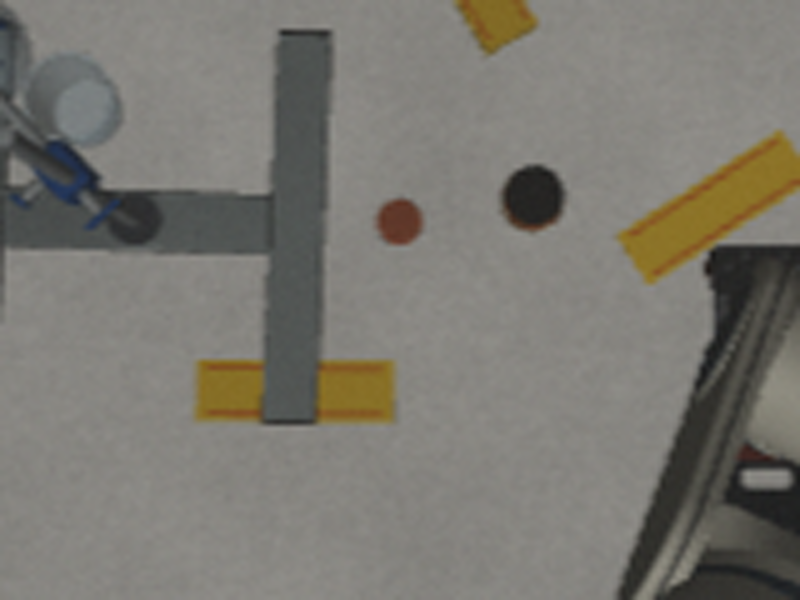

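```bash
python3 -c "
from cell import arm
arm.job_done();print(arm.read_state()['time_s'])"
```

```text
the job is handed in; nothing more can be done
the job is handed in; nothing more can be done
```

The yellow wedge is snug under the bare foot. The press on top of the base showed no rocking, and I handed the job in at about 20 s of the 51 s allowed.

- **Lining up:** I nudged the wedge sideways twice with the shut fingertips until its centreline matched the foot to about 1–2 mm.
- **Pushing in:** I pushed its thick end along the bench until the push force read about 6–7 N.
- **Press check:** I pressed above the foot at 12–15 N for about 1 s. The fingertips stayed at 46.2 mm and did not sink.
- **Last pictures:** The jar and bung were where they started. The hand was clear, and the wedge's thick end looked unmoved after the press. The beaker looked the same in the top view.

**Checks that disagreed:**
- **Stand movement:** Comparing pictures from before the push and at the end, five of six patches on the stand moved by less than 0.2 pixel. One showed 0.6 pixel, probably because the wedge had come into that patch. In a comparison taken during the push, another top-view patch showed 0.5 pixel, probably for the same reason.
- **Wedge position:** The final computer fit of the wedge was poor because the runner hides its middle, so I judged its position from the pictures and force readings.

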